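# Push the sheet blank out over the ledge's end to its red line

### The job

On the wooden ledge, push the red knob of the sliding stop bolt away from the robot until the bolt is fully back, clear of the metal blank's path. Then push the blank along the fence, flat on the ledge, until it sticks out over the ledge's end (the end beside the bolt) with its red line level with that end, and leave it there. Only push, do not lift the blank or turn it askew; leave the pencil and the wooden blocks where they are.

Things in the scene. Friction and masses are not known exactly. Their poses are not given: they have to be found in the camera images.
- ledge: Fixed plywood plank on two battens, standing on the bench top; 180 deep (x), 340 long (y), its top 40 up. Origin: centre of its underside. x points across it, away from the robot; y along it, to the robot's left; turned up to 0.2 rad from start to start. A dark fence on it, 16 thick and 16 high, has its face toward the robot at x = +30 and runs from y = -170 to +120.
- ledge_end (a point): Point on the top edge of the ledge's left end (the end at y = +170, beside the bolt), in the middle of the blank's path; z is the ledge's top. Axes as the ledge's: y points out over the end, x away from the robot. From here the fence's near face lies at x = +50, the ledge's near edge at x = -70.
- stop_bolt (a joint): Slide of the stop bolt, in m: 0 fully out, across the blank's path; 0.042 fully back (firm stop). It moves along the ledge's +x (away from the robot) and starts between 0 and 0.006. It clears the path from 0.036 on. Its friction is about 2.5 N and it stays where it is left.
- bolt_knob (a point): Middle of the head of the red upright knob on the bolt: stem diameter 12 to 14, head diameter 17, its top 10 above this point and 42 above the ledge's top. The dark round bolt below is 12 thick, its axis 9 above the ledge's top; its nose stands 11 nearer the robot than the knob's axis. The bolt crosses the ledge 24 short of the ledge's left end.
- blank_center (a point): Centre (half-way up) of the loose grey metal sheet blank: 100 wide (its x), 160 long (its y), 6 thick, about 240 g, flat on the ledge in front of the fence, its y roughly along the ledge's y. Leading end at y = +80, trailing end at y = -80; the trailing end starts with 50 or more of free ledge behind it and the leading end 40 or more short of the bolt.
- blank_line (a point): Middle of the red line across the top of the blank, 4 wide, 50 behind the blank's leading end. Axes as the blank's.
- pencil: A red pencil 162 long, 7 thick, lying on the ledge behind the fence. Origin at the centre of its underside.
- block_a: A loose tapered wooden block 28x50x64, standing on the bench beyond the ledge. Origin at the centre of its underside.
- block_b: A second loose tapered wooden block 28x50x64, standing on the bench beyond the ledge. Origin at the centre of its underside.

How it is judged:
By the outcome, as a careful person would: the job done as asked, in the order asked, and still so for the second after the job is handed in, with the robot touching nothing.
It also fails if it takes over 48 s, if anything falls off the work surface, if the arm or the gripper's body presses on something with over 40 N, if the wrist force passes 120 N, or if a joint passes its speed limit or range.

### The arm

A 6-joint arm with a two-finger parallel gripper is mounted at the origin on a cart in front of the work surface, level with it; the furniture and walls round the work are solid. World frame = base frame: x ahead of the robot, y to its left, z up, the work surface at z = 0. Lengths are in m, angles in degrees, forces in N, time in s.
With the tool pointing down it reaches from about 0.375 to 0.9 m from the base axis. Payload 3.1 kg.
Tool frame: the origin (TCP) lies on the centre line of the jaws, within the pads' length; the fingertips stand 25 mm ahead of it and the grasp point (between the pads) lies 6 mm ahead of it; y points along the fingers, x is the direction in which the jaws open and shut, and the axes are right-handed (so a half turn about y gives the same grasp; the last joint's range is limited). The gripper opens to 87 mm and grips with 3 to 60 N. Pads are 19 mm wide; open, the fingers measure 117 mm over their backs; the gripper's body (75 mm by 190 mm) begins 51 mm behind the grasp point.
Start: joints at [57.496, 30.224, 82.088, -0, 67.689, -10.227], TCP at [0.237, 0.578, 0.248] pointing down, gripper open.
Joint ranges: [-176.69, 176.69], [-43.24, 126.21], [12.49, 139.97], [-82, 262], [0, 151.66], [-163.58, 163.58]. Speed limits (degrees/s): [159.86, 159.86, 180, 180, 180, 180].

### API

Orientations are given as a 3x3 rotation matrix whose columns are the frame's x, y, z axes.
In Python, from rig import * gives the robot as it stands.
- The arm moves only by the tool play_rows, never from a script. Its argument "commands" is a list of rows, each a list of 2 entries, a list of its own where there are three numbers: the shift along the world's x, y, z in m, then the turn, a rotation vector about the world's x, y, z in rad. A call has 1 to 10 rows; each row is the pose to reach, as a shift and turn from the pose commanded when the call began; what a row does not reach only later rows make up. A row lasts 1/8 s, in which the tool goes at most 62.5 mm and 10.7 degrees, less where a joint would pass 70% of its speed; a pose out of reach is approached as far as the arm can. A call with a gripper value outside its range is refused whole. "gripper" is the finger opening in m, from 0 to 0.087, set as the call begins (left out, the last holds). The fingers move at their own pace and stop on an object; the grip force is fixed at half the most. Time passes only in rows, so rows that repeat a pose let the fingers close. It gives the time, the measured TCP pose, the force and the opening at its end, in the units of the state.
- read_state(): the state, without advancing time (a new reading comes with each control period).
- capture(name): name is "scene" or "top" or "wrist"; returns a dict with "frame" (480x640x3 uint8, red, green, blue), "depth" (480x640 float32, m along the optical axis (not along the pixel's ray), 0 where there is no reading), "mtx" (3x3 intrinsics, pixels), "dist_coeffs" ([k1, k2, p1, p2, k3] as OpenCV has them; the pictures are not rectified), "cam_to_world" (4x4, takes a point from camera to world coordinates); the wrist camera has in their place "hand_eye" (4x4, takes a point from camera to tool coordinates, whose origin is the TCP and whose axes are the tool frame's). Camera axes: x right, y down, z forward; pixel columns grow to the right and rows downward; lengths in m; the calibration is good to about 2 mm. A picture is of the moment at which its call begins: read the wrist's pose just before it.
- hand_in(): hands the job in, once; it reports no verdict.
The state is a dict: "time_s": time; "joint_positions": joint angles; "qvel": joint speeds; "tau": joint torques, N m; "position": TCP position; "tcp_rot": TCP orientation; "force": force on the tool from outside, world axes, zero at the start; "moment": the same for the moment, N m; "opening": opening from 0.0 (shut) to 1.0 (fully open).
Only numpy, scipy, OpenCV 4.12 (cv2) and the standard library are available. Lean on these libraries where they do the work, as an engineer would, in place of code of your own. Each camera call takes 0.05 s, during which the arm holds its last target. There are 200 camera calls.

## Working session

There is one attempt and no reset: what is moved stays moved. The work goes in short steps, Python scripts to look and compute and a tool call to move; the robot and the scene stay as the last step left them, time stands still between calls to the robot, and variables do not carry over. Pictures are saved under pics/ and viewed, about 8 in all and at most 12, crops included, and the job is handed in when it is done.

Besides the shell and the picture viewer there is one more tool, called as a command line: name --argument value ..., lists and objects as JSON in quotes. play_rows: Moves the arm, as the interface text tells. Its arguments: {"type":"object","properties":{"commands":{"type":"array"},"gripper":{"type":"number"}},"required":["commands"]}

```bash
mkdir -p pics
cat > h.py <<'E'
from rig import *
import numpy as np, cv2
def rays(c,uv,T=None):
    T=c["cam_to_world"] if T is None else T
    T=np.array(T)
    p=cv2.undistortPoints(np.array(uv,float).reshape(-1,1,2),np.array(c["mtx"]),np.array(c["dist_coeffs"])).reshape(-1,2)
    d=np.c_[p,np.ones(len(p))]@T[:3,:3].T
    return T[:3,3],d
def onplane(c,uv,z,T=None):
    o,d=rays(c,uv,T); return o+d*((z-o[2])/d[:,2])[:,None]
def save(c,n): cv2.imwrite("pics/"+n,c["frame"][:,:,::-1])
E
python3 - <<'E'
from h import *
s=read_state(); print(s)
c=capture("top"); save(c,"top1.png"); print(c["cam_to_world"],c["mtx"])
import pickle; pickle.dump(c,open("top1.pkl","wb"))
c=capture("scene"); save(c,"scene1.png"); print(c["cam_to_world"])
pickle.dump(c,open("scene1.pkl","wb"))
E
```

```text
{'time_s': 0.0, 'joint_positions': array([ 5.74945226e+01,  3.02801068e+01,  8.21551745e+01, -1.46822891e-03,
        6.76899815e+01, -1.02261889e+01]), 'qvel': array([ 0.03211433,  0.10794294, -0.00555039,  0.06865838, -0.05845389,
       -0.04884496]), 'tau': array([-3.29592667e-04, -4.40043390e+01, -1.76591223e+01,  6.31129090e-02,
        5.81574161e-02, -1.71666165e-04]), 'position': array([0.23655075, 0.57777726, 0.24656608]), 'tcp_rot': array([[ 3.79111415e-01, -1.15485187e-03, -9.25350313e-01],
       [ 9.25348522e-01, -1.85648820e-03,  3.79112999e-01],
       [-2.15572129e-03, -9.99997610e-01,  3.64824603e-04]]), 'force': array([-0.03707048,  0.57211258, -0.37701364]), 'moment': array([-0.01990493, -0.05973172,  0.02277476]), 'opening': 1.0043919639747634}
[[ 0.42821529 -0.876868    0.21848151  0.49318904]
 [-0.90366138 -0.41691456  0.09786911 -0.04154506]
 [ 0.00526983 -0.23934235 -0.97092094  0.9005812 ]
 [ 0.          0.          0.          1.        ]] [[472.25988314   0.         319.68112771]
 [  0.         472.25988314 240.17792145]
 [  0.           0.           1.        ]]
[[ 0.78348312 -0.28176946  0.55385934  0.18654233]
 [-0.62134906 -0.34242841  0.70474685 -0.56071327]
 [-0.00891897 -0.89629724 -0.44336407  0.46262246]
 [ 0.          0.          0.          1.        ]]
```

View pics/top1.png

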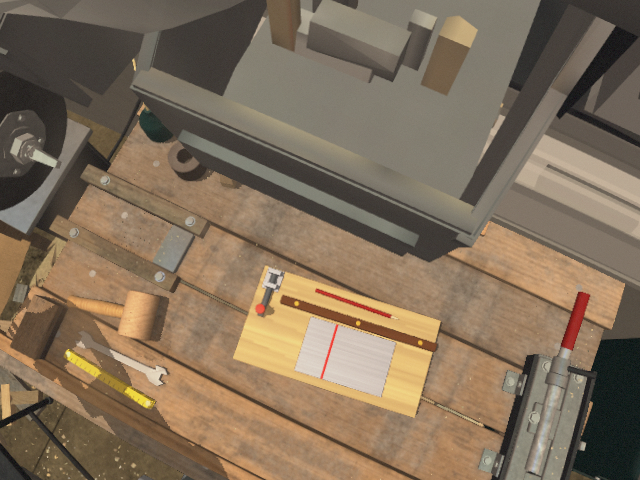

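View pics/scene1.png

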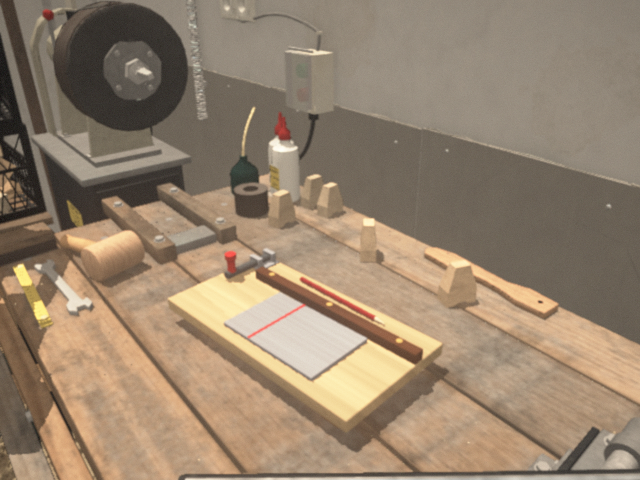

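The top view shows the ledge: left end corners near (265,266) and (235,358), right end corners near (440,320) and (415,415). The blank spans (297..395, 318..395), with its red line at (336,325)-(322,378), and the knob is at (261,309). A grey cabinet overhangs at the top of the frame, above about row 250.

```bash
cat > meas.py <<'E'
from h import *
import pickle
c=pickle.load(open("top1.pkl","rb")); f=c["frame"]; hsv=cv2.cvtColor(f,cv2.COLOR_RGB2HSV)
T=np.array(c["cam_to_world"])
# depth->world map
vv,uu=np.mgrid[0:480,0:640]; o,d=rays(c,np.c_[uu.ravel(),vv.ravel()])
W=(o+d*c["depth"].reshape(-1,1)).reshape(480,640,3); ok=c["depth"]>0
z=W[...,2]
roi=np.zeros((480,640),bool); roi[255:430,225:450]=True
def rect(m,zp,name):
    m=cv2.morphologyEx(m.astype(np.uint8),cv2.MORPH_OPEN,np.ones((3,3)))
    cs,_=cv2.findContours(m,cv2.RETR_EXTERNAL,cv2.CHAIN_APPROX_NONE)
    k=max(cs,key=cv2.contourArea).reshape(-1,2)
    P=onplane(c,k,zp)[:,:2]; r=cv2.minAreaRect((P*1000).astype(np.float32))
    print(name,np.round(r[0],1),np.round(r[1],1),r[2],"\n",np.round(cv2.boxPoints(r),1)); return k
top=roi&ok&(z>0.028)&(z<0.2)
rect(top,0.04,"ledge(depth)")
wood=roi&(hsv[...,0]>15)&(hsv[...,0]<32)&(hsv[...,1]>60)&(hsv[...,2]>150)
rect(wood,0.04,"ledge(col)")
grey=roi&(hsv[...,1]<40)&(hsv[...,2]>120); grey[:,:290]=False
red=roi&((hsv[...,0]<8)|(hsv[...,0]>172))&(hsv[...,1]>140)&(hsv[...,2]>120)
n,l,st,ce=cv2.connectedComponentsWithStats(red.astype(np.uint8))
for i in range(1,n):
    if st[i,4]>15: print("red",st[i],ce[i],"z",np.median(z[l==i]), onplane(c,[ce[i]],0.046),onplane(c,[ce[i]],0.072))
g=cv2.morphologyEx((grey|(red&(vv>318)&(uu>300))).astype(np.uint8),cv2.MORPH_CLOSE,np.ones((5,5)))
rect(g,0.046,"blank")
hi=ok&(z>0.15)&(W[...,0]<1.2)
for ylo in np.arange(-0.3,0.35,0.1):
    m=hi&(abs(W[...,1]-ylo)<0.03)
    if m.any(): i=np.argmin(np.where(m,W[...,0],9)); print("obst y",round(ylo,2),W.reshape(-1,3)[i].round(3), "zmin",z[m].min().round(3))
E
python3 meas.py
```

```text
ledge(depth) [535.3 -63.6] [180.5 343.6] 7.420132160186768 
 [[ 423.6   95.1]
 [ 467.9 -245.6]
 [ 646.9 -222.2]
 [ 602.6  118.4]]
ledge(col) [535.3 -61.7] [182.3 340.1] 7.657050132751465 
 [[ 422.3   94.7]
 [ 467.6 -242.4]
 [ 648.3 -218.1]
 [ 603.   119. ]]
red [316 289  75  29 251] [352.78486056 302.94023904] z 0.044709732499454424 [[ 0.60549963 -0.05960568  0.046     ]] [[ 0.60208266 -0.0590562   0.072     ]]
red [256 304   9  10  72] [260.         308.40277778] z 0.08035394719243849 [[0.52455152 0.08759192 0.046     ]] [[0.52359734 0.08366303 0.072     ]]
red [321 325  17  54 101] [328.98019802 350.85148515] z 0.044669715616306616 [[ 0.50996854 -0.05681939  0.046     ]] [[ 0.50945804 -0.05635468  0.072     ]]
blank [514.  -86.6] [ 98.2 157.6] 8.42408561706543 
 [[ 453.8  -15.8]
 [ 476.9 -171.7]
 [ 574.1 -157.3]
 [ 551.    -1.4]]
obst y -0.1 [ 0.568 -0.098  0.758] zmin 0.702
obst y 0.0 [0.516 0.02  0.849] zmin 0.764
obst y 0.1 [0.526 0.07  0.796] zmin 0.708
```

play_rows --commands '[[[0.02,-0.04,0],[0,0,0.05]],[[0.05,-0.09,0],[0,0,0.1]],[[0.075,-0.145,0],[0,0,0.16]],[[0.1,-0.2,0],[0,0,0.21]],[[0.128,-0.255,0],[0,0,0.27]],[[0.155,-0.31,0],[0,0,0.33]],[[0.183,-0.365,0],[0,0,0.39]],[[0.21,-0.42,0],[0,0,0.45]],[[0.235,-0.47,0],[0,0,0.52]],[[0.249,-0.5,0],[0,0,0.52]]]' --gripper 0

```text
time_s: 1.35
position: [0.487, 0.0758, 0.2474]
tcp_rot: [[-0.129, 0.0, -0.992], [0.992, -0.0, -0.129], [-0.0, -1.0, -0.0]]
force: [0.1, 0.3, -0.4]
opening: 0.015
```

play_rows --commands '[[[0,0.002,-0.05],[0,0,0]],[[0,0.002,-0.1],[0,0,0]],[[0,0.002,-0.14],[0,0,0]],[[0,0.002,-0.16],[0,0,0]],[[0,0.002,-0.16],[0,0,0]]]'

```text
time_s: 1.98
position: [0.4846, 0.0803, 0.086]
tcp_rot: [[-0.131, -0.004, -0.991], [0.991, 0.0, -0.131], [0.001, -1.0, 0.004]]
force: [0.1, 0.2, 0.1]
opening: 0.002
```

Run:
```python
from h import *
s=read_state(); print(s["position"],s["force"])
c=capture("scene"); save(c,"scene2.png"); im=c["frame"][200:400,150:400,::-1]
w=capture("wrist"); print(np.round(w["hand_eye"],3))
cv2.imwrite("pics/c2.png",np.hstack([cv2.resize(im,(480,384)),cv2.resize(w["frame"][:,:,::-1],(320,240),interpolation=3) if 0 else cv2.copyMakeBorder(cv2.resize(w["frame"][:,:,::-1],(320,240)),0,144,0,0,0)]))
```

```text
[0.48458977 0.08034708 0.08595895] [0.06050487 0.21854072 0.09501038]
[[ 1.     0.001 -0.001 -0.001]
 [ 0.001 -0.248  0.969 -0.138]
 [ 0.    -0.969 -0.248  0.067]
 [ 0.     0.     0.     1.   ]]
```

View pics/c2.png

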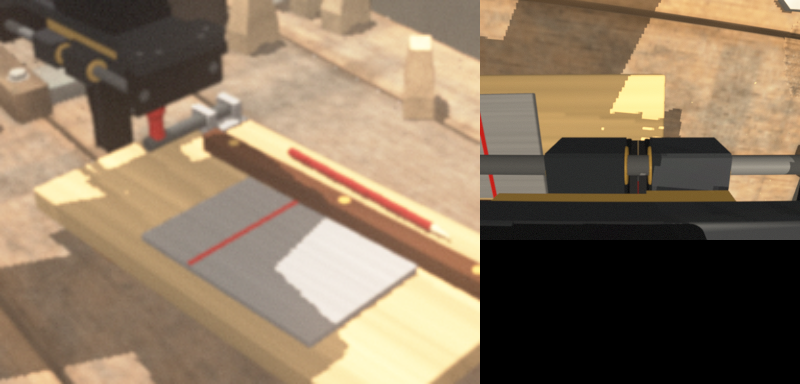

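The crop shows the closed fingers just in front of the red knob (crop pixel ~(157,120)), with the path clear.

play_rows --commands '[[[0.007,0.0,0],[0,0,0]],[[0.014,0.001,0],[0,0,0]],[[0.02,0.002,0],[0,0,0]],[[0.026,0.002,0],[0,0,0]],[[0.032,0.003,0],[0,0,0]],[[0.038,0.004,0],[0,0,0]],[[0.043,0.005,0],[0,0,0]],[[0.047,0.005,0],[0,0,0]],[[0.05,0.005,0],[0,0,0]]]'

```text
time_s: 3.2
position: [0.5358, 0.0857, 0.0874]
tcp_rot: [[-0.13, -0.001, -0.991], [0.991, 0.001, -0.13], [0.001, -1.0, 0.001]]
force: [-2.8, 1.7, 0.7]
opening: 0.007
```

play_rows --commands '[[[0.002,0.0,0],[0,0,0]],[[0.004,0.001,0],[0,0,0]],[[0.006,0.001,0],[0,0,0]],[[0.007,0.001,0],[0,0,0]]]'

```text
time_s: 3.7
position: [0.5428, 0.0865, 0.0874]
tcp_rot: [[-0.131, -0.0, -0.991], [0.991, 0.0, -0.131], [0.0, -1.0, 0.0]]
force: [-2.4, 1.4, -0.2]
opening: 0.004
```

play_rows --commands '[[[0.001,0.0,0],[0,0,0]],[[0.002,0.0,0],[0,0,0]],[[0.003,0.0,0],[0,0,0]]]'

```text
time_s: 4.08
position: [0.5449, 0.0866, 0.0874]
tcp_rot: [[-0.131, -0.002, -0.991], [0.991, 0.0, -0.131], [0.001, -1.0, 0.002]]
force: [-5.4, 3.4, 2.2]
opening: 0.007
```

play_rows --commands '[[[0.001,0.0,0],[0,0,0]],[[0.002,0.0,0],[0,0,0]],[[0.002,0.0,0],[0,0,0]]]'

```text
time_s: 4.45
position: [0.545, 0.0866, 0.0873]
tcp_rot: [[-0.131, -0.006, -0.991], [0.991, 0.0, -0.131], [0.001, -1.0, 0.006]]
force: [-7.8, 2.7, 3.8]
opening: 0.002
```

play_rows --commands '[[[-0.015,-0.002,0],[0,0,0]],[[-0.04,-0.005,0],[0,0,0]],[[-0.06,-0.02,0.03],[0,0,0]],[[-0.08,-0.06,0.04],[0,0,0]],[[-0.1,-0.11,0.04],[0,0,0]],[[-0.104,-0.16,0.03],[0,0,0]],[[-0.104,-0.182,0.02],[0,0,0]],[[-0.104,-0.182,0.0],[0,0,0]],[[-0.104,-0.182,0.0],[0,0,0]]]' --gripper 0.087

```text
time_s: 5.58
position: [0.4448, -0.0971, 0.0871]
tcp_rot: [[-0.13, 0.001, -0.992], [0.992, -0.001, -0.13], [-0.001, -1.0, -0.001]]
force: [0.6, -0.1, 0.2]
opening: 0.939
```

```bash
cat > look.py <<'E'
from h import *
import sys,pickle
s=read_state(); print(s["time_s"],s["position"],s["force"])
c=capture("top"); pickle.dump(c,open("t.pkl","wb")); a=c["frame"][240:430,210:460,::-1]
e=capture("scene")["frame"][220:420,150:450,::-1]
a=cv2.resize(a,(500,380)); e=cv2.resize(e,(300,200))
cv2.imwrite("pics/"+sys.argv[1],np.hstack([a,cv2.copyMakeBorder(e,0,180,0,0,0)]))
E
python3 look.py c3.png
```

```text
5.575 [ 0.4447968  -0.09711739  0.08708106] [ 0.63299141 -0.07385458  0.17181821]
```

View pics/c3.png

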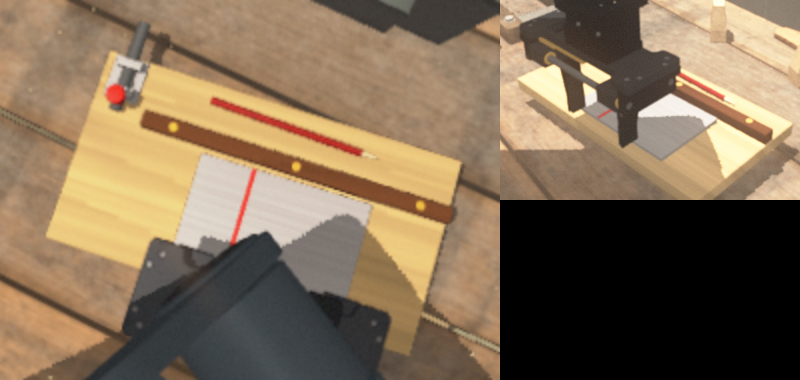

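The picture shows the bolt fully back (knob at crop (116,93)), and the open fingers are at the blank's near edge. Next I lower the fingers and nudge the blank square to the fence.

play_rows --commands '[[[0,0,-0.01],[0,0,0]],[[0,0,-0.0195],[0,0,0]],[[0,0,-0.0195],[0,0,0]],[[0.005,0.0007,-0.0195],[0,0,0]],[[0.009,0.0012,-0.0195],[0,0,0]],[[0.009,0.0012,-0.0195],[0,0,0]]]'

```text
time_s: 6.42
position: [0.4534, -0.0945, 0.0682]
tcp_rot: [[-0.131, 0.001, -0.991], [0.991, -0.0, -0.131], [-0.001, -1.0, -0.001]]
force: [0.1, -0.4, 0.2]
opening: 0.999
```

play_rows --commands '[[[0.001,0.0,0],[0,0,0]],[[0.002,0.0,0],[0,0,0]],[[0.003,0.0004,0],[0,0,0]],[[0.003,0.0004,0],[0,0,0]]]'

```text
time_s: 6.92
position: [0.4554, -0.0939, 0.068]
tcp_rot: [[-0.131, -0.001, -0.991], [0.991, 0.0, -0.131], [0.001, -1.0, 0.001]]
force: [-2.7, -0.1, 1.0]
opening: 1.004
```

play_rows --commands '[[[0.001,0.0,0],[0,0,0]],[[0.002,0.0,0],[0,0,0]],[[0.002,0.0,0],[0,0,0]]]'

```text
time_s: 7.3
position: [0.4569, -0.0938, 0.068]
tcp_rot: [[-0.131, -0.002, -0.991], [0.991, 0.001, -0.131], [0.001, -1.0, 0.002]]
force: [-4.6, -1.1, 2.2]
opening: 1.001
```

play_rows --commands '[[[0.001,0.0,0],[0,0,0]],[[0.0015,0.0,0],[0,0,0]],[[0.0015,0.0,0],[0,0,0]]]'

```text
time_s: 7.68
position: [0.4571, -0.0937, 0.0679]
tcp_rot: [[-0.132, -0.005, -0.991], [0.991, 0.001, -0.132], [0.002, -1.0, 0.005]]
force: [-7.5, -2.9, 4.1]
opening: 1.0
```

play_rows --commands '[[[-0.012,-0.002,0],[0,0,0]],[[-0.015,-0.002,0.03],[0,0,-0.17]],[[-0.005,-0.01,0.07],[0,0,-0.34]],[[0.005,-0.03,0.07],[0,0,-0.51]],[[0.02,-0.05,0.07],[0,0,-0.69]],[[0.035,-0.07,0.07],[0,0,-0.87]],[[0.05,-0.085,0.07],[0,0,-1.05]],[[0.065,-0.0945,0.07],[0,0,-1.23]],[[0.069,-0.0945,0.07],[0,0,-1.4]],[[0.069,-0.0945,0.07],[0,0,-1.571]]]' --gripper 0.055

```text
time_s: 8.93
position: [0.5298, -0.1893, 0.138]
tcp_rot: [[0.992, 0.004, -0.124], [0.124, -0.001, 0.992], [0.003, -1.0, -0.002]]
force: [0.1, -0.5, 0.6]
opening: 0.634
```

```bash
cat > wl.py <<'E'
from h import *
import sys
s=read_state(); print(s["time_s"],s["position"],s["tcp_rot"].round(3).tolist(),s["opening"]*.087)
w=capture("wrist"); T=np.eye(4); T[:3,:3]=s["tcp_rot"]; T[:3,3]=s["position"]; T=T@np.array(w["hand_eye"])
import pickle; pickle.dump((w,T),open("w.pkl","wb")); save(w,sys.argv[1])
E
python3 wl.py w1.png; python3 look.py c4.png
```

```text
8.925 [ 0.52979981 -0.18932254  0.13804516] [[0.992, 0.004, -0.124], [0.124, -0.001, 0.992], [0.003, -1.0, -0.002]] 0.05517217715852917
8.975 [ 0.52952012 -0.18914847  0.13802998] [-0.11845615 -0.38340015 -0.59045833]
```

View pics/w1.png

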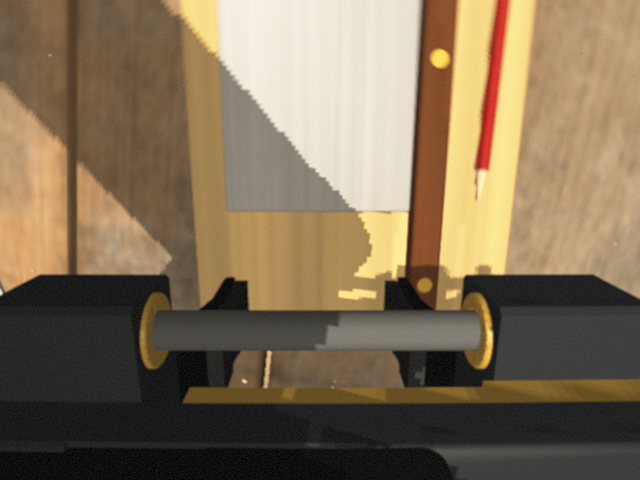

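The wrist view shows the blank square against the fence: trailing edge at row 211 from column 228 to 408, fence face at column 410. The fingers are behind it over free ledge.

Run:
```python
from h import *
import pickle
w,T=pickle.load(open("w.pkl","rb"))
P=onplane(w,[(228,211),(408,211),(220,50),(416,50)],0.046,T)*1000
a=np.radians(7.5); R=np.array([[np.cos(a),np.sin(a)],[-np.sin(a),np.cos(a)]])
L=(P[:,:2]-[535.3,-62.5])@R.T
print(P.round(1),L.round(1))
s=read_state(); print("tcp local",R@(s["position"][:2]*1000-[535.3,-62.5]), s["position"])
```

```text
[[ 480.2 -171.1   46. ]
 [ 577.7 -158.9   46. ]
 [ 470.   -90.    46. ]
 [ 567.2  -77.7   46. ]] [[ -68.8 -100.5]
 [  29.4 -101.1]
 [ -68.4  -18.8]
 [  29.7  -19.3]]
tcp local [ -22.76526717 -124.47238496] [ 0.5289764  -0.18887897  0.13805612]
```

play_rows --commands '[[[0,0,-0.03],[0,0,0]],[[0,0,-0.055],[0,0,0]],[[0,0,-0.07],[0,0,0]],[[0,0,-0.07],[0,0,0.005]]]'

```text
time_s: 9.57
position: [0.5282, -0.1885, 0.0673]
tcp_rot: [[0.991, -0.001, -0.137], [0.137, 0.001, 0.991], [-0.001, -1.0, 0.001]]
force: [0.1, -1.2, 0.4]
opening: 0.629
```

play_rows --commands '[[[-0.001,0.01,0],[0,0,-0.005]],[[-0.0025,0.02,0],[0,0,-0.005]],[[-0.004,0.03,0],[0,0,-0.005]],[[-0.005,0.04,0],[0,0,-0.005]],[[-0.0065,0.05,0],[0,0,-0.005]],[[-0.008,0.06,0],[0,0,-0.005]],[[-0.009,0.07,0],[0,0,-0.005]],[[-0.0105,0.08,0],[0,0,-0.005]],[[-0.012,0.09,0],[0,0,-0.005]],[[-0.013,0.1,0],[0,0,-0.005]]]'

```text
time_s: 10.82
position: [0.5152, -0.0879, 0.068]
tcp_rot: [[0.991, -0.0, -0.131], [0.131, 0.0, 0.991], [-0.0, -1.0, 0.0]]
force: [0.5, -3.2, 3.4]
opening: 0.633
```

```bash
python3 wl.py w2.png; python3 look.py c5.png; python3 -c "
import cv2,numpy as np
a=cv2.imread('pics/c5.png');b=cv2.resize(cv2.imread('pics/w2.png'),(300,225))
a[-180:,-300:]=b[:180];cv2.imwrite('pics/v5.png',a)"
```

```text
10.825 [ 0.51515301 -0.08787549  0.06802882] [[0.991, -0.0, -0.131], [0.131, 0.0, 0.991], [-0.0, -1.0, 0.0]] 0.05504508056197232
10.875 [ 0.51438426 -0.08641541  0.06786548] [ 0.83023682 -1.10592027 -0.14340956]
```

View pics/v5.png

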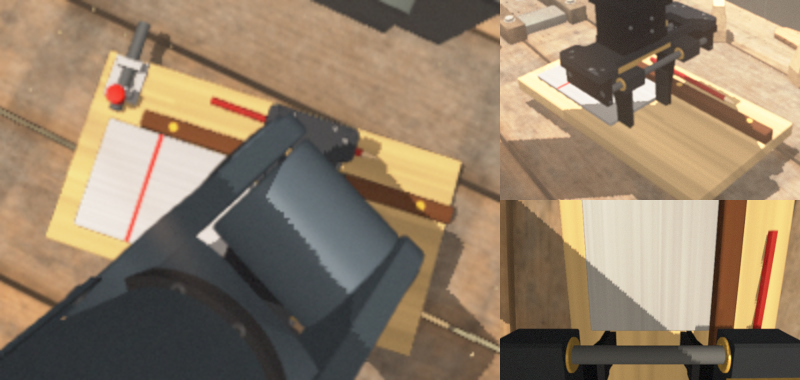

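Everything is going well: bolt clear, blank square along the fence (leading end about crop (105,122)-(75,225), line (162,137)-(127,240)). Next I measure how far the line is from the ledge end.

```bash
cat > line.py <<'E'
from h import *
import pickle,sys
c=capture("top"); s=read_state(); print(s["time_s"],s["position"],s["force"])
a=np.radians(7.5); R=np.array([[np.cos(a),np.sin(a)],[-np.sin(a),np.cos(a)]])
u0,v0,S=210,240,4
im=cv2.resize(np.ascontiguousarray(c["frame"][240:430,210:460]),None,fx=S,fy=S,interpolation=cv2.INTER_CUBIC)
hsv=cv2.cvtColor(im,cv2.COLOR_RGB2HSV).astype(int); H,Sa,V=hsv[...,0],hsv[...,1],hsv[...,2]
px=lambda k:(np.array(k,float)+.5)/S-.5+[u0,v0]
loc=lambda k,z:(onplane(c,px(k),z)[:,:2]*1000-[535.3,-62.5])@R.T
red=((H<8)|(H>172))&(Sa>90)&(V>110)
n,l,st,ce=cv2.connectedComponentsWithStats(red.astype(np.uint8))
best=None
for i in range(1,n):
    if st[i,4]<300: continue
    k=np.argwhere(l==i)[:,::-1]; L=loc(k,0.046); print("red",st[i,4],L.mean(0).round(1),np.ptp(L,0).round(1))
    if L[:,0].mean()<0 and np.ptp(L[:,0])>30:
        p=np.polyfit(L[:,0],L[:,1],1); print("LINE y at x=-20: %.2f slope deg %.2f xmin %.1f xmax %.1f"%(np.polyval(p,-20),np.degrees(np.arctan(p[0])),*np.percentile(L[:,0],[1,99])))
wood=((H>15)&(H<32)&(Sa>75)&(V>165)).astype(np.uint8)
k=max(cv2.findContours(wood,cv2.RETR_EXTERNAL,cv2.CHAIN_APPROX_NONE)[0],key=cv2.contourArea).reshape(-1,2)
L=loc(k,0.040); L=L[(abs(L[:,1]-171)<6)&(((L[:,0]>-87)&(L[:,0]<-72))|((L[:,0]>-72)&(L[:,0]<30) if len(sys.argv)<2 else (L[:,0]>60)&(L[:,0]<87)))]
for _ in range(3): p=np.polyfit(L[:,0],L[:,1],1); r=L[:,1]-np.polyval(p,L[:,0]); L=L[abs(r)<max(1,2*r.std())]
print("END y at x=-20: %.2f slope deg %.2f n %d sd %.2f"%(np.polyval(p,-20),np.degrees(np.arctan(p[0])),len(L),r.std()))
E
python3 line.py
```

```text
11.025 [ 0.51449486 -0.08759129  0.06766846] [-0.81333958 -0.5174545  -0.38140951]
red 1323 [ 50.6 150.1] [19.3 19.2]
red 1471 [71.4 39.1] [ 7.8 53.2]
red 1958 [-19.4  98.7] [99.9  5. ]
LINE y at x=-20: 98.66 slope deg 0.10 xmin -69.3 xmax 28.7
END y at x=-20: 170.04 slope deg 0.02 n 254 sd 0.39
```

play_rows --commands '[[[-0.001,0.008,0],[0,0,0]],[[-0.002,0.017,0],[0,0,0]],[[-0.0034,0.026,0],[0,0,0]],[[-0.0046,0.035,0],[0,0,0]],[[-0.0058,0.044,0],[0,0,0]],[[-0.0068,0.052,0],[0,0,0]],[[-0.0077,0.058,0],[0,0,0]],[[-0.0081,0.062,0],[0,0,0]],[[-0.0084,0.064,0],[0,0,0]],[[-0.0084,0.064,0],[0,0,0]]]'

```text
time_s: 12.28
position: [0.5069, -0.0244, 0.0681]
tcp_rot: [[0.991, -0.0, -0.13], [0.13, 0.0, 0.991], [-0.0, -1.0, 0.0]]
force: [0.7, -0.2, 0.6]
opening: 0.63
```

```bash
python3 line.py x
```

```text
12.325 [ 0.50687062 -0.0244358   0.06805888] [-0.60672938 -0.55360042 -0.38829555]
red 1324 [ 50.6 150.1] [19.3 19.4]
red 613 [ 12.3 161. ] [31.7  5.6]
red 2259 [ 68.9 -39.3] [ 9.2 77.1]Traceback (most recent call last):
  File "line.py", line 21, in <module>
    for _ in range(3): p=np.polyfit(L[:,0],L[:,1],1); r=L[:,1]-np.polyval(p,L[:,0]); L=L[abs(r)<max(1,2*r.std())]
                         ~~~~~~~~~~^^^^^^^^^^^^^^^^^
    raise TypeError("expected non-empty vector for x")
TypeError: expected non-empty vector for x
```

play_rows --commands '[[[-0.0003,0.002,0],[0,0,0]],[[-0.0005,0.004,0],[0,0,0]],[[-0.0008,0.006,0],[0,0,0]],[[-0.0009,0.007,0],[0,0,0]],[[-0.0009,0.007,0],[0,0,0]]]'

```text
time_s: 12.95
position: [0.5061, -0.0174, 0.0681]
tcp_rot: [[0.991, 0.0, -0.131], [0.131, 0.0, 0.991], [0.0, -1.0, 0.0]]
force: [0.0, 0.3, -0.4]
opening: 0.637
```

```bash
python3 line.py x 2>&1 | grep -v Trace; python3 wl.py w3.png;  python3 look.py c6.png; python3 -c "
import cv2,numpy as np
a=cv2.imread('pics/c6.png');b=cv2.resize(cv2.imread('pics/w3.png'),(300,225))
a[-180:,-300:]=b[:180];cv2.imwrite('pics/v6.png',a)"
```

```text
13.0 [ 0.50612005 -0.01739634  0.0680742 ] [ 0.31393959 -0.49201847 -0.36937905]
red 1319 [ 50.6 150.1] [19.5 19.5]
red 451 [ 17.2 168. ] [25.1  4.5]
red 2494 [ 69.1 -35.2] [ 9.2 85.2]
  File "line.py", line 21, in <module>
    for _ in range(3): p=np.polyfit(L[:,0],L[:,1],1); r=L[:,1]-np.polyval(p,L[:,0]); L=L[abs(r)<max(1,2*r.std())]
                         ~~~~~~~~~~^^^^^^^^^^^^^^^^^
    raise TypeError("expected non-empty vector for x")
TypeError: expected non-empty vector for x
13.0 [ 0.50612005 -0.01739634  0.0680742 ] [[0.991, 0.0, -0.131], [0.131, 0.0, 0.991], [0.0, -1.0, 0.0]] 0.05453476273051311
13.05 [ 0.50608918 -0.01742922  0.06805127] [ 0.5629065  -0.25329317  0.32754634]
```

View pics/v6.png

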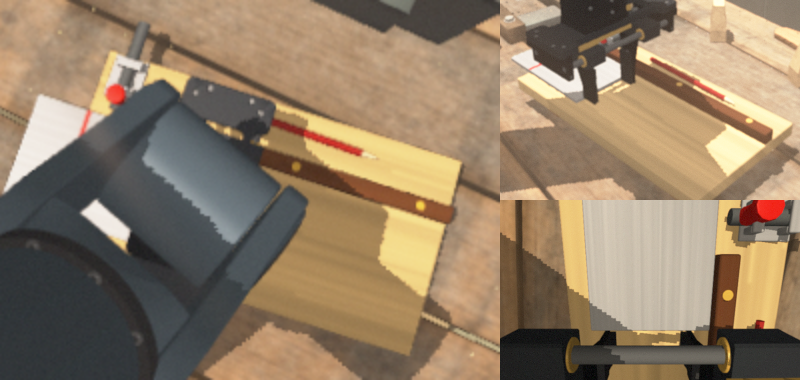

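The blank is about 2 mm short (red line end visible at crop (86,122)). The arm hides most of it, so I back off for a clear measurement.

play_rows --commands '[[[0.0026,-0.02,0],[0,0,0]],[[0.0026,-0.02,0.04],[0,0,0]],[[0.0026,-0.07,0.07],[0,0,0]],[[0.0,-0.13,0.07],[0,0,0]],[[0.0,-0.18,0.07],[0,0,0]],[[0.0,-0.2,0.07],[0,0,0]]]'

```text
time_s: 13.9
position: [0.506, -0.2217, 0.1383]
tcp_rot: [[0.992, 0.001, -0.127], [0.127, -0.001, 0.992], [0.001, -1.0, -0.001]]
force: [0.3, 0.1, 0.3]
opening: 0.632
```

```bash
python3 line.py x; python3 look.py c7.png
```

```text
13.95 [ 0.50633239 -0.22276802  0.13816957] [-0.03875227 -0.98465719 -0.34325074]
red 1319 [ 50.7 150.3] [19.2 19.3]
red 4078 [70.  -6.8] [ 10.8 144.3]
red 2033 [-21.1 168. ] [99.5  4.9]
LINE y at x=-20: 167.98 slope deg 0.07 xmin -69.1 xmax 27.9
END y at x=-20: 166.58 slope deg -3.25 n 35 sd 0.36
13.95 [ 0.50633239 -0.22276802  0.13816957] [-0.03875227 -0.98465719 -0.34325074]
```

View pics/c7.png

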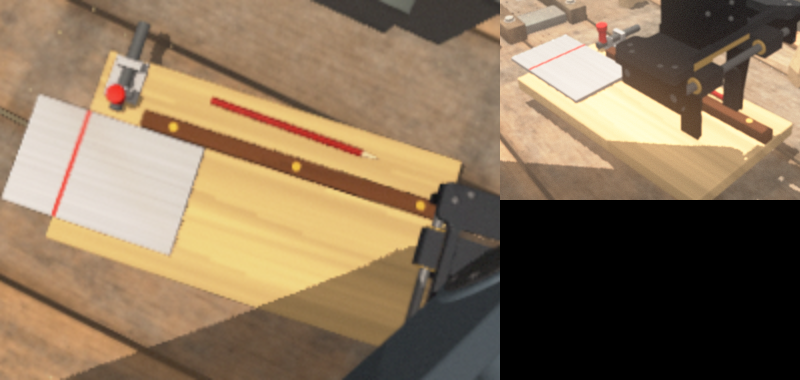

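Line at 167.98, ledge end at 170.0–170.4 (last fit ignored: the blank hides that edge). The blank is square and the bolt is back. I return to the same contact pose and push 2.1 mm further.

play_rows --commands '[[[0.0026,0.06,0],[0,0,0]],[[0.0026,0.12,0],[0,0,0]],[[0.0026,0.17,0],[0,0,0]],[[0.0026,0.18,-0.03],[0,0,0]],[[0.0026,0.18,-0.06],[0,0,0]],[[0.0026,0.18,-0.07],[0,0,0]],[[0.001,0.193,-0.07],[0,0,0]],[[0.0,0.199,-0.07],[0,0,0]],[[-0.0002,0.201,-0.07],[0,0,0]],[[-0.0003,0.2021,-0.07],[0,0,0]]]'

```text
time_s: 15.3
position: [0.5061, -0.0159, 0.0688]
tcp_rot: [[0.991, 0.001, -0.131], [0.131, -0.001, 0.991], [0.001, -1.0, -0.001]]
force: [-1.7, -3.7, 1.4]
opening: 0.63
```

play_rows --commands '[[[0,0,0],[0,0,0]],[[0.0026,-0.02,0],[0,0,0]],[[0.0026,-0.02,0.04],[0,0,0]],[[0.0026,-0.07,0.07],[0,0,0]],[[0.0,-0.13,0.07],[0,0,0]],[[0.0,-0.18,0.07],[0,0,0]],[[0.0,-0.2,0.07],[0,0,0]],[[0.0,-0.2,0.07],[0,0,0]]]'

```text
time_s: 16.3
position: [0.5055, -0.2169, 0.1378]
tcp_rot: [[0.992, 0.0, -0.127], [0.127, 0.001, 0.992], [0.0, -1.0, 0.001]]
force: [0.5, 1.5, 1.3]
opening: 0.628
```

```bash
python3 line.py x|grep -v END
python3 - <<'E'
from h import *
c=capture("top"); a=cv2.resize(np.ascontiguousarray(c["frame"][260:370,205:305,::-1]),None,fx=5,fy=5,interpolation=cv2.INTER_CUBIC)
b=capture("scene"); b=cv2.resize(np.ascontiguousarray(b["frame"][225:335,155:215,::-1]),None,fx=5,fy=5,interpolation=cv2.INTER_CUBIC)
cv2.imwrite("pics/f.png",np.hstack([a,b]))
E
```

```text
16.35 [ 0.50511756 -0.21516357  0.13760895] [-0.38446599  0.24412673  0.7114976 ]
red 1323 [ 50.7 150.3] [19.3 19.5]
red 4063 [70.  -6.8] [ 10.8 143.8]
red 2051 [-21.1 169.3] [100.2   5. ]
LINE y at x=-20: 169.32 slope deg 0.13 xmin -69.5 xmax 28.3
```

View pics/f.png

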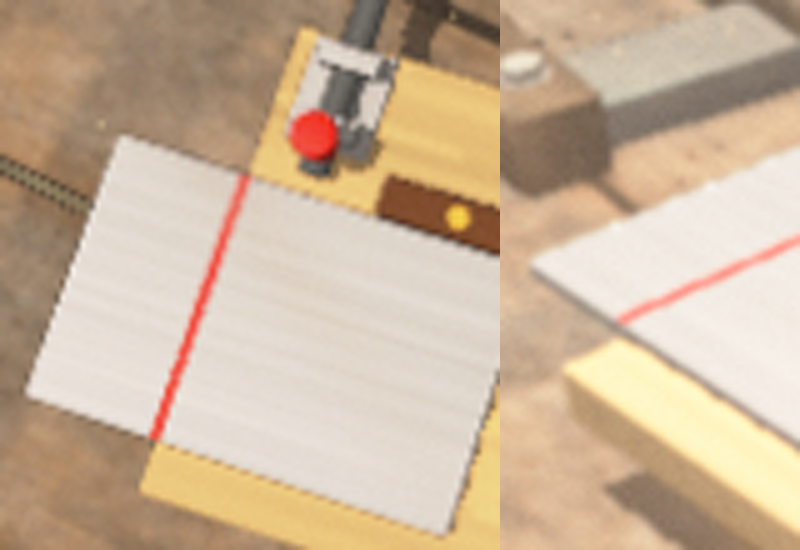

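The close-up shows the line running through the points where the ledge's end edge meets the blank, (249,178) and (157,440). The two estimates are −0.7 mm and about +0.3 mm, so it is level within a millimetre. The bolt is back and the robot is clear, so I hand in.

```bash
python3 -c "
from rig import *
print(hand_in(), read_state()['time_s'])"
```

```text
the job is handed in; nothing more can be done
the job is handed in; nothing more can be done
```

The job is handed in: the bolt is fully back, and the blank sticks out over the ledge's left end with its red line level with that end to about 1 mm. It took about 16 s of the 48 s allowed.

- **Bolt:** I pushed the knob with closed fingers until it hit its firm stop. The arm stopped advancing and the force rose to about 8 N. Later pictures show it still back.
- **Blank:** I nudged it square against the fence, then pushed it about 160 mm with two fingers on its trailing end. I backed off once to measure and finished with a 2.1 mm push, which moved it about 1.3 mm.
- **Last checks:**
  - The red line measured at 169.3 mm along the ledge and the end at 170.0 to 170.4 mm, so by those numbers it is 0.7 to 1.1 mm short.
  - The close-up picture put the line about 0.3 mm past the end instead, so the two checks disagree by about 1 mm.
  - The blank is square to within about 0.1° and lies close along the fence.
  - The pencil looks unmoved. I did not check the wooden blocks at the end, but the arm never went near them.
  - The gripper was about 0.2 m clear of the blank.
- **Failed check:** I could not re-measure the ledge's end once the blank covered it. The figure comes from a measurement before that, backed up by the knob's position.

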